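# Set the gift boxes into their craft-stick stands

## Robot

A 6-joint arm with a two-finger parallel gripper is mounted at the origin on the work surface. World frame = base frame: x ahead of the robot, y to its left, z up, the work surface at z = 0. Lengths are in m, angles in rad, forces in N, time in s.
With the tool pointing down it reaches from about 0.275 to 0.825 m from the base axis. Payload 4.9 kg.
Tool frame: the origin (TCP) lies midway between the tips of the shut fingers; the grasp point (between the pads) lies 19 mm behind it (bot.grip_depth is the distance from the TCP to the grasp point, in m); y points along the fingers, x is the direction in which the jaws open and shut, and the axes are right-handed (so a half turn about y gives the same grasp; the last joint's range is limited). The gripper opens to 85 mm and grips with 20 to 120 N. Pads are 22 mm wide; open, the fingers measure 114 mm over their backs; the gripper's body (76 mm by 85 mm) begins 54 mm behind the grasp point. The pads swing forward as they close: fully open they stand 13 mm farther back than shut.
Start: joints at [-1.298, 0.326, -0.193, 1.052, 0, 1.437], TCP at [0.218, -0.505, 0.194] pointing down, gripper open.
Joint ranges: [-2.65, 2.65], [-0.97, 1.79], [-1.3, 1.35], [-1.93, 2.1], [-1.47, 1.37], [-3.14, 3.14]. Speed limits (rad/s): [2.57, 2.57, 3.14, 3.14, 3.14, 3.14].

## Interface

Orientations are given as a unit quaternion [w, x, y, z].
In Python, from cell import bot gives the robot as it stands. Calls block until the motion is done:
- bot.move_pose(position, orientation): joint-space move of the TCP to a pose.
- bot.move_linear(position, speed=0.15, rotation=None, until_force=None): straight line of the TCP; rotation=None keeps the orientation; speed is the mean speed in m/s. With until_force (N) it stops when the force on the tool has changed by that much, and returns True; else False.
- bot.goto_joints(angles): joint-space move.
- bot.set_gripper(opening, grasp_force=None): opening from 0.0 (shut) to 1.0 (fully open); grasp_force is the grip in N (None keeps the last); returns when the fingers have stopped.
- bot.wait(seconds).
- bot.solve_ik(position, orientation): joint angles nearest the present ones, or None.
- bot.camera(name): name is "side" or "top" or "wrist"; returns the picture (420x560x3 uint8, red, green, blue); there is no depth.
- bot.calibration(name): a dict with "mtx" (3x3 intrinsics, pixels), "k1" (the pictures are not rectified: a ray, as slopes to the right and down, at radius r is drawn at 1 + k1 r^2 times it, then the intrinsics apply), "extrinsics" (4x4, takes a point from world to camera coordinates); the wrist camera has in their place "hand_eye" (4x4, takes a point from camera to tool coordinates, whose origin is the TCP and whose axes are the tool frame's). Camera axes: x right, y down, z forward; pixel columns grow to the right and rows downward; lengths in m; the calibration is good to about 2 mm. A picture is of the moment at which its call begins: read the wrist's pose just before it. calibration takes no time and is no camera call.
A pose or a line that the arm cannot do raises bot.PlanningError and nothing moves.
- bot.close_job(): hands the job in, once; it reports no verdict.
Trained networks look in the newest picture that a camera, given by its name, has taken for a name from the list of things; names that differ only in an ending like _2 or _b are one class to them, and where a whole thing is asked for, a point or a joint stands for the part that bears it (a point fixed in the world has none). Each returns a list of dicts, best first, with "confidence" (0 to 1); they miss things now and then, are a little off and sometimes report something else, mostly with a low value. They report only what shows in the picture. A call takes as long as a camera call. They do not tell look-alikes from the thing itself.
- bot.search_frame(camera, thing): "bbox" ([left, top, width, height] in pixels, round what is visible of it).
Readings, each from a call of its own:
- bot.read_clock(): time.
- bot.read_joint_positions(): joint angles.
- bot.read_joint_vel(): joint speeds.
- bot.read_joint_efforts(): joint torques, N m.
- bot.read_position(): TCP position.
- bot.read_tool_rot(): TCP orientation.
- bot.read_ft_force(): force on the tool from outside, world axes, zero at the start.
- bot.read_moment(): the same for the moment, N m.
- bot.read_gripper_width(): opening from 0.0 (shut) to 1.0 (fully open).
Only numpy, scipy, OpenCV 4.12 (cv2) and the standard library are available. Lean on these libraries where they do the work, as an engineer would, in place of code of your own. Each camera call takes 0.05 s, during which the arm holds its last target. There are 200 camera calls.

## Task

On the craft table stand four plain kraft gift boxes (round, square, long and three-sided) and four low stands built of wooden craft sticks. Put each box into the stand whose opening has its shape (the round box belongs in the six-sided stand), upright and flat on the stand's floor between its walls, and let go. Leave the white glue bottle with the yellow cap standing where it is.

Things in the scene. Friction and masses are not known exactly. Their poses are not given: they have to be found in the camera images.
- box_round: Closed round kraft cardboard gift box, loose, upright, diameter 56 mm, height 60 mm, 60 to 130 g. Origin: centre of its underside, z up.
- box_square: Closed square kraft cardboard gift box, loose, upright, 50 x 50 mm, height 60 mm, 70 to 140 g. Origin: centre of its underside, z up, x and y square to its sides.
- box_long: Closed long kraft cardboard gift box, loose, upright, 100 mm along its x, 40 mm along its y, height 55 mm, 80 to 170 g. Origin: centre of its underside, z up.
- box_three: Closed three-sided kraft cardboard gift box (equilateral, sides 60 mm, one corner towards its +x), loose, upright, body 40 mm high, 60 to 130 g. On its lid stands a fixed upright wooden fin to hold it by: 40 mm long along its x, 12 mm thick along its y, 30 mm tall (top 70 mm above the underside), centred. Origin: centre of its underside, z up.
- stand_six: Fixed stand of wooden craft sticks lying flat on the table (glued down), stacked as a low wall round an opening of regular six-sided outline, 72 mm across flats. Floor of slats 3 mm above the table, wall top 18 mm above the table, wall 10 mm thick, stick ends project at the corners. Origin: centre of the opening at table height, z up. Takes box_round.
- stand_square: Fixed stand of wooden craft sticks lying flat on the table (glued down), stacked as a low wall round an opening of square outline, 66 x 66 mm. Floor of slats 3 mm above the table, wall top 18 mm above the table, wall 10 mm thick, stick ends project at the corners. Origin: centre of the opening at table height, z up. x and y are square to the walls. Takes box_square.
- stand_long: Fixed stand of wooden craft sticks lying flat on the table (glued down), stacked as a low wall round an opening of rectangular outline, 116 mm along x and 56 mm along y. Floor of slats 3 mm above the table, wall top 18 mm above the table, wall 10 mm thick, stick ends project at the corners. Origin: centre of the opening at table height, z up. Takes box_long, long side along long side.
- stand_three: Fixed stand of wooden craft sticks lying flat on the table (glued down), stacked as a low wall round an opening of equilateral three-sided outline, inner sides 88 mm, one corner towards +x. Floor of slats 3 mm above the table, wall top 18 mm above the table, wall 10 mm thick, stick ends project at the corners. Origin: centre of the opening at table height, z up. Takes box_three, corners to corners; any of the three ways round will do.
- glue_bottle: White glue bottle with a yellow cap, loose, standing upright among the boxes and stands, diameter 34 mm, height 115 mm; to be left alone. Origin: centre of its underside, z up. (A paint pot and a ribbon spool, up to 40 mm tall, also stand among the things and are of no account.)
Not all that is in view belongs to the job. What is shaped like the box_long but green or pink is not meant.

How it is judged:
At the end, for the whole second after the job is handed in: Each box rests upright (within 0.12 rad) on its own stand's floor (underside under 7 mm above the table), centre within 13 mm (round), 15 mm (square, long) or 20 mm (three-sided) of the stand's; all at rest. The glue bottle stands within 40 mm of where it was (horizontal distance between box_round and stand_six below 0.013 m and z of box_round in the frame of stand_six below 0.007 m and angle between each of box_round, box_square, box_long, box_three's own z axis and vertical below 0.12 rad and linear speed of each of box_round, box_square, box_long, box_three below 0.02 m/s and horizontal distance between box_square and stand_square below 0.015 m and z of box_square in the frame of stand_square below 0.007 m and horizontal distance between box_long and stand_long below 0.015 m and z of box_long in the frame of stand_long below 0.007 m and horizontal distance between box_three and stand_three below 0.02 m and z of box_three in the frame of stand_three below 0.007 m and not (angle between glue_bottle's own z axis and vertical above 0.4 rad or distance of glue_bottle from where it was at the start of the episode above 0.04 m)); the robot touches nothing.
It fails at once if the glue bottle is knocked over or shifted by more than 40 mm (angle between glue_bottle's own z axis and vertical above 0.4 rad or distance of glue_bottle from where it was at the start of the episode above 0.04 m).
It also fails if it takes over 109 s, if anything falls off the work surface, if the arm or the gripper's body presses on something with over 40 N, if the wrist force passes 120 N, or if a joint passes its speed limit or range.

## Working session

There is one attempt and no reset: what is moved stays moved. The work goes in short steps, each a Python script; the robot and the scene stay as the last script left them, time stands still between calls to the robot, and variables do not carry over. Pictures are saved under pics/ and viewed, about 12 in all and at most 16, crops included, and the job is handed in when it is done.

```bash
mkdir -p pics; ls; python3 - <<'E'
from cell import bot
import cv2
for n in ("top","side"):
    im=bot.camera(n); cv2.imwrite(f"pics/{n}0.png",im[:,:,::-1])
    c=bot.calibration(n); print(n,c)
    for t in "box_round box_square box_long box_three stand_six stand_square stand_long stand_three glue_bottle".split():
        print(t,[( [round(v) for v in d["bbox"]],round(d["confidence"],2)) for d in bot.search_frame(n,t)[:4]])
print(bot.calibration("wrist"),bot.read_clock(),bot.read_tool_rot())
E
```

```text
pics
top {'mtx': array([[505.63442416,   0.        , 277.29319131],
       [  0.        , 505.63442416, 209.94878534],
       [  0.        ,   0.        ,   1.        ]]), 'k1': 0.059489860872415076, 'extrinsics': array([[ 0.08767993, -0.99613575, -0.00507924, -0.14991572],
       [-0.97376639, -0.08463395, -0.21122525,  0.44849432],
       [ 0.20997915,  0.02346621, -0.97742421,  1.605162  ],
       [ 0.        ,  0.        ,  0.        ,  1.        ]])}
box_round [([138, 219, 21, 19], 0.65), ([317, 225, 30, 32], 0.43)]
box_square [([113, 179, 28, 19], 0.93)]
box_long [([359, 246, 30, 30], 0.87), ([316, 223, 34, 32], 0.72), ([435, 226, 27, 30], 0.63), ([324, 273, 11, 3], 0.45)]
box_three [([206, 204, 21, 22], 0.57)]
stand_six [([262, 196, 29, 20], 0.58)]
stand_square [([267, 150, 40, 32], 0.69)]
stand_long [([192, 135, 28, 47], 0.86)]
stand_three []
glue_bottle [([171, 175, 15, 19], 0.46)]
side {'mtx': array([[486.52224466,   0.        , 282.84207568],
       [  0.        , 486.52224466, 213.31134993],
       [  0.        ,   0.        ,   1.        ]]), 'k1': 0.02013657426191698, '
[... 599 characters left out ...]
265, 48, 31], 0.56)]
stand_three [([260, 160, 30, 24], 0.68)]
glue_bottle [([235, 287, 10, 27], 0.82)]
{'mtx': array([[328.47621468,   0.        , 279.62226106],
       [  0.        , 328.47621468, 210.14322181],
       [  0.        ,   0.        ,   1.        ]]), 'k1': 0.02161053069027258, 'hand_eye': array([[ 9.99999844e-01, -2.53040685e-05,  5.57385543e-04,
         6.84757115e-04],
       [-5.37483830e-04, -3.11829191e-01,  9.50138025e-01,
        -1.78105368e-01],
       [ 1.49766725e-04, -9.50138177e-01, -3.11829156e-01,
         7.88932958e-02],
       [ 0.00000000e+00,  0.00000000e+00,  0.00000000e+00,
         1.00000000e+00]])} 1.0 [-0.59066559  0.59069519 -0.3887108   0.38871232]
```

```bash
python3 - <<'E'
import cv2
a=cv2.imread("pics/top0.png"); cv2.imwrite("pics/top0c.png",cv2.resize(a[120:300,90:490],None,fx=2,fy=2,interpolation=cv2.INTER_CUBIC))
a=cv2.imread("pics/side0.png"); cv2.imwrite("pics/side0c.png",cv2.resize(a[130:390,120:420],None,fx=2.3,fy=2.3,interpolation=cv2.INTER_CUBIC))
E
```

```text
(no output)
```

View pics/top0c.png

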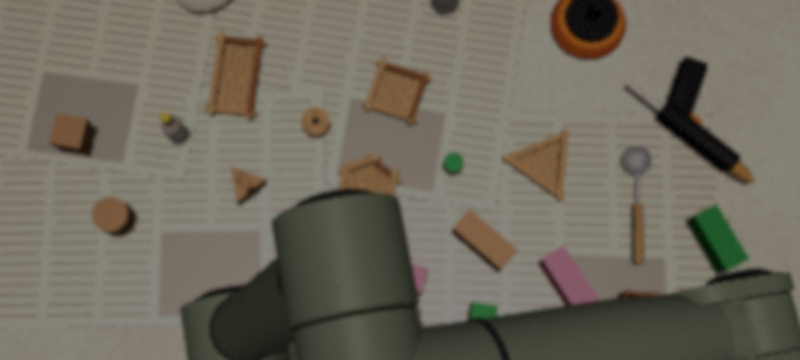

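View pics/side0c.png

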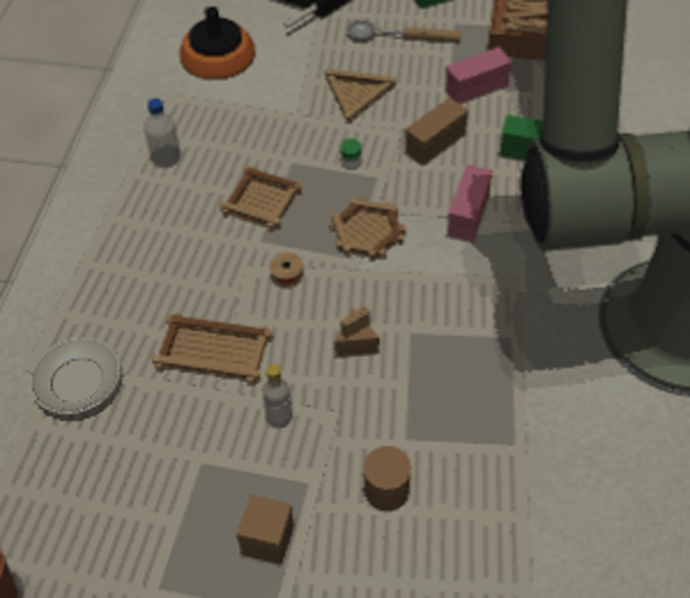

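```bash
cat > h.py <<'E'
import numpy as np, cv2
from scipy.spatial.transform import Rotation as Ro
from cell import bot
def quat(yaw):
    c,s=np.cos(yaw),np.sin(yaw)
    q=Ro.from_matrix(np.array([[c,0,-s],[s,0,c],[0,-1,0]])).as_quat()
    return [q[3],*q[:3]]
def rmat(q): return Ro.from_quat([*q[1:],q[0]]).as_matrix()
def wrist_ext(p,q):
    T=np.eye(4);T[:3,:3]=rmat(q);T[:3,3]=p
    return np.linalg.inv(T@bot.calibration("wrist")["hand_eye"])
def ext(n): return bot.calibration(n)["extrinsics"]
def dist(k1): # model: ray*(1+k1 r^2)
    return np.array([k1,0,0,0],float)
def to_world(n,E,uv,z):
    c=bot.calibration(n)
    s=cv2.undistortPoints(np.array(uv,float).reshape(-1,1,2),c["mtx"],dist(c["k1"])).reshape(-1,2)
    R,t=E[:3,:3],E[:3,3]; o=-R.T@t
    d=np.c_[s,np.ones(len(s))]@R
    return o+d*((z-o[2])/d[:,2])[:,None]
def project(n,E,P):
    c=bot.calibration(n)
    return cv2.projectPoints(np.array(P,float).reshape(-1,1,3),cv2.Rodrigues(E[:3,:3])[0],E[:3,3],c["mtx"],dist(c["k1"]))[0].reshape(-1,2)
def ortho(im,n,E,xr,yr,z,s=0.001): # picture: up=+x, left=+y
    xs=np.arange(xr[1],xr[0],-s);ys=np.arange(yr[1],yr[0],-s)
    Y,X=np.meshgrid(ys,xs)
    uv=project(n,E,np.stack([X,Y,np.full_like(X,z)],-1)).reshape(*X.shape,2).astype(np.float32)
    return cv2.remap(im,uv[...,0],uv[...,1],cv2.INTER_LINEAR)
E
python3 - <<'E'
from h import *
P=dict(square=(70,130,.04),glue=(178,130,.03),round=(111,213,.05),three=(247,185,.03),s_long=(236,77,.018),s_sq=(397,90,.018),s_six=(368,180,.018),s_three=(542,165,.018),long=(485,240,.045),spool=(316,121,.02),green=(453,163,.03))
for k,(x,y,z) in P.items(): print(k,to_world("top",ext("top"),[[90+x/2,120+y/2]],z).round(3)[0])
q=bot.read_tool_rot(); R=rmat(q); print(np.degrees(np.arctan2(R[1,0],R[0,0])), R.round(2).tolist())
for x,y in((.42,-.25),(.4,0.05),(.4,.3)):
  for yaw in(-90,90): print(x,y,yaw,bot.solve_ik([x,y,.22],quat(np.radians(yaw))))
E
```

```text
square [0.502 0.399 0.04 ]
glue [0.52  0.224 0.03 ]
round [0.368 0.309 0.05 ]
three [0.437 0.099 0.03 ]
s_long [0.624 0.141 0.018]
s_sq [ 0.625 -0.134  0.018]
s_six [ 0.465 -0.099  0.018]
s_three [ 0.516 -0.385  0.018]
long [ 0.377 -0.296  0.045]
spool [ 0.558 -0.002  0.02 ]
green [ 0.503 -0.237  0.03 ]
-66.69577051374908 [[0.4, -0.0, 0.92], [-0.92, -0.0, 0.4], [0.0, -1.0, -0.0]]
0.42 -0.25 -90 [-0.68806654  0.1955649  -0.30094358  1.07428785  0.          2.45352612]
0.42 -0.25 90 [-0.68806654  0.1955649  -0.30094358  1.07428785  0.         -0.68806654]
0.4 0.05 -90 [-0.05925404  0.03180515 -0.48969283  1.04929835  0.          3.08233861]
0.4 0.05 90 [-0.05925404  0.03180515 -0.48969283  1.04929835  0.         -0.05925404]
0.4 0.3 -90 [ 0.49576427  0.2166659  -0.27405749  1.08007293  0.         -2.64582838]
0.4 0.3 90 [ 0.49576427  0.2166659  -0.27405749  1.08007293  0.          0.49576427]
```

```bash
python3 - <<'E'
from h import *
t=bot.read_clock()
for i,(x,y) in enumerate(((.43,-.28),(.43,.03),(.43,.31))):
    bot.move_pose([x,y,.25],quat(np.pi/2))
    p,q=bot.read_position(),bot.read_tool_rot()
    im=bot.camera("wrist")[:,:,::-1].copy(); Ex=wrist_ext(p,q)
    np.save(f"w{i}.npy",Ex); cv2.imwrite(f"pics/w{i}.png",im)
    o=ortho(im,"wrist",Ex,(.28,.76),(y-.28,y+.28),.018); cv2.imwrite(f"pics/o{i}.png",o); print(i,p,o.shape)
print(bot.read_clock()-t)
E
```

```text
0 [ 0.4298214  -0.28029766  0.24992188] (480, 560, 3)
1 [0.43045899 0.02921809 0.25006277] (480, 560, 3)
2 [0.43041962 0.30887668 0.24987574] (480, 560, 3)
4.2833
```

View pics/o0.png

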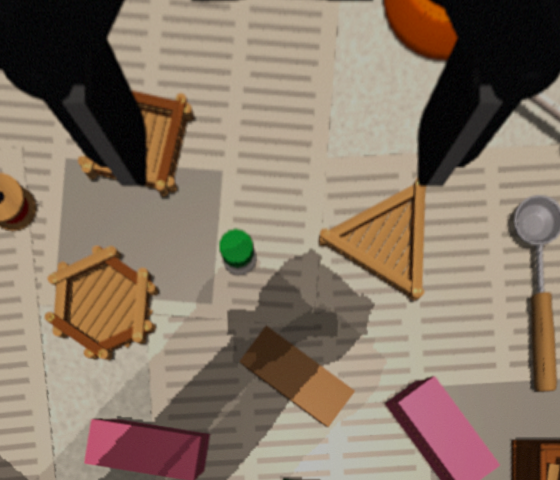

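View pics/o1.png

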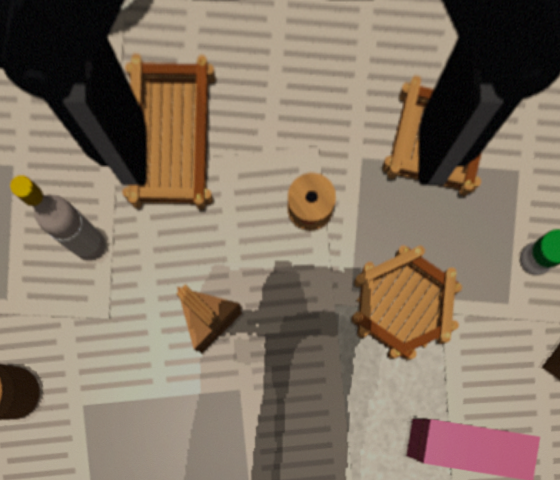

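View pics/o2.png

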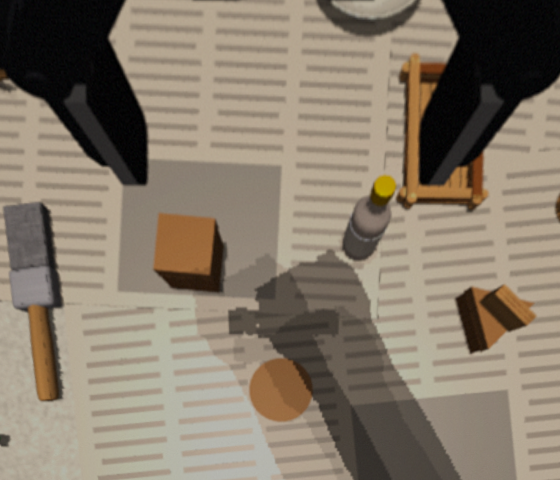

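```bash
cat > tiles.py <<'E'
from h import *
def poly(n,r,a0): return [(r*np.cos(a0+2*np.pi*k/n),r*np.sin(a0+2*np.pi*k/n)) for k in range(n)]
def rect(a,b): return [(a/2,b/2),(-a/2,b/2),(-a/2,-b/2),(a/2,-b/2)]
SH=dict(round=[(poly(40,.028,0),.06)],square=[(rect(.05,.05),.06),(rect(.05,.05),0)],long=[(rect(.1,.04),.055),(rect(.1,.04),0)],
 three=[(poly(3,.06/3**.5,0),.04),(rect(.04,.012),.07)],
 s_six=[(poly(6,.072/3**.5,0),.018),(poly(6,.092/3**.5,0),.018)],s_square=[(rect(.066,.066),.018),(rect(.086,.086),.018)],
 s_long=[(rect(.116,.056),.018),(rect(.136,.076),.018)],s_three=[(poly(3,.088/3**.5,0),.018),(poly(3,.088/3**.5+.02,0),.018)])
def tile(k,img,pose,half=.08,S=200,draw=True):
    x,y,a=pose; E=np.load(f"w{img}.npy") if not isinstance(img,tuple) else img[1]
    im=cv2.imread(f"pics/w{img}.png") if not isinstance(img,tuple) else img[0]
    z=SH[k][0][1]; s=2*half/S
    o=ortho(im,"wrist",E,(x-half+1e-9,x+half),(y-half+1e-9,y+half),z,s)[:S,:S].copy()
    c=-E[:3,:3].T@E[:3,3]
    for pts,h in SH[k] if draw else []:
        P=np.array([[x+np.cos(a)*u-np.sin(a)*v,y+np.sin(a)*u+np.cos(a)*v,h] for u,v in pts])
        P=c+(P-c)*((z-c[2])/(P[:,2]-c[2]))[:,None]
        px=np.c_[(y+half-P[:,1])/s,(x+half-P[:,0])/s]
        cv2.polylines(o,[np.round(px*8).astype(int)],True,(255,255,0),1,cv2.LINE_AA,3)
    cv2.putText(o,k+str(img if not isinstance(img,tuple) else ''),(4,12),0,.4,(0,0,255),1)
    return o
E
python3 - <<'E'
from tiles import *
def up(img,uv,z): # ortho pixel ->world at z
    E=np.load(f"w{img}.npy");c=-E[:3,:3].T@E[:3,3];y0=[0,.31,.59][img]
    P=np.array([[.76-v*.001,y0-u*.001,.018] for u,v in uv]); return c+(P-c)*((z-c[2])/(P[:,2]-c[2]))[:,None]
L=up(0,[(266,327),(354,390),(331,426),(240,361)],.055);print(L.round(3))
S=up(2,[(160,213),(216,218),(213,272)],.06);print(S.round(3))
Rr=up(2,[(280,389)],.06)[0];print(Rr)
F=up(2,[(487,290),(533,325)],.07);print(F.round(3))
d=L[1]-L[0];e=S[1]-S[0]
T=F.mean(0)
G=[("round",2,(Rr[0],Rr[1],0)),("square",2,(*(S[0]+S[2])[:2]/2,np.arctan2(e[1],e[0])%(np.pi/2))),("long",0,(*L.mean(0)[:2],np.arctan2(d[1],d[0]))),
("three",2,(T[0],T[1],np.arctan2(*(F[1]-F[0])[[1,0]]))),("three",1,(T[0],T[1],np.arctan2(*(F[1]-F[0])[[1,0]]))),
("s_six",0,(.463,-.1,np.arctan2(-.006,.05))),("s_six",1,(.463,-.1,np.arctan2(-.006,.05))),
("s_square",0,(.626,-.133,-.19)),("s_square",1,(.626,-.133,-.19)),("s_long",1,(.628,.141,0)),("s_long",2,(.628,.141,0)),("s_three",0,(.52,-.388,1.55))]
for k,i,p in G: print(k,i,np.round(p,3))
t=[tile(*g) for g in G]
cv2.imwrite("pics/t1.png",np.vstack([np.hstack(t[i:i+4]) for i in(0,4,8)]))
E
```

```text
[[ 0.425 -0.267  0.055]
 [ 0.368 -0.347  0.055]
 [ 0.335 -0.327  0.055]
 [ 0.394 -0.244  0.055]]
[[0.527 0.418 0.06 ]
 [0.522 0.367 0.06 ]
 [0.474 0.37  0.06 ]]
[0.36879634 0.30979722 0.06      ]
[[0.455 0.129 0.07 ]
 [0.424 0.089 0.07 ]]
round 2 [0.369 0.31  0.   ]
square 2 [0.5   0.394 1.482]
long 0 [ 0.381 -0.296 -2.192]
three 2 [ 0.439  0.109 -2.221]
three 1 [ 0.439  0.109 -2.221]
s_six 0 [ 0.463 -0.1   -0.119]
s_six 1 [ 0.463 -0.1   -0.119]
s_square 0 [ 0.626 -0.133 -0.19 ]
s_square 1 [ 0.626 -0.133 -0.19 ]
s_long 1 [0.628 0.141 0.   ]
s_long 2 [0.628 0.141 0.   ]
s_three 0 [ 0.52  -0.388  1.55 ]
```

View pics/t1.png

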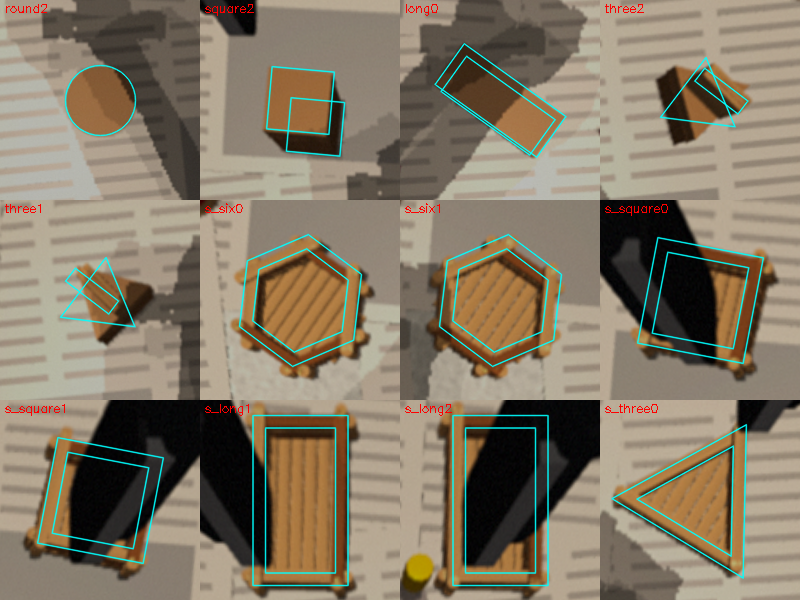

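```bash
python3 - <<'E'
from tiles import *
SH["three"].append((SH["three"][0][0],0))
p=(.437,.104,.92)
t=[tile("three",i,p,half=.055,S=380,draw=d) for d in(0,1) for i in(1,2)]
cv2.imwrite("pics/t2.png",cv2.resize(np.vstack([np.hstack(t[:2]),np.hstack(t[2:])]),(600,600)))
E
```

```text
(no output)
```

View pics/t2.png

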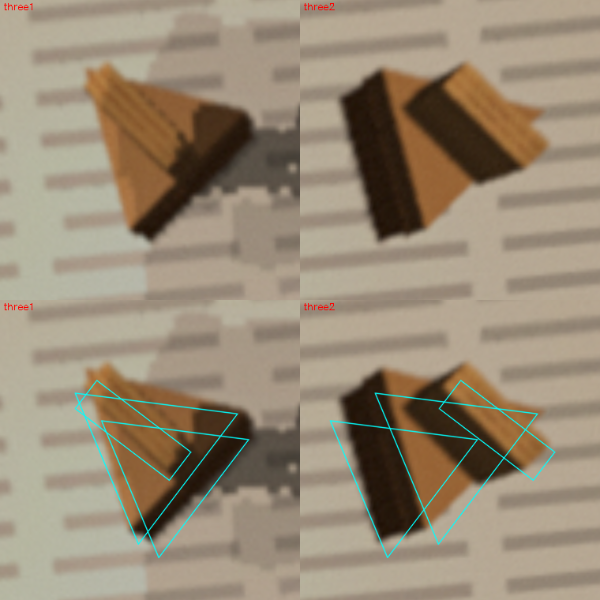

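```bash
cat > pp.py <<'E'
from tiles import *
ZT=.19
def pp(pick,place,zg,force=35):
    """pick/place: x,y,tool yaw; zg: TCP height at the grasp"""
    (x,y,a),(X,Y,A)=pick,place
    bot.set_gripper(1.0)
    bot.move_pose([x,y,ZT],quat(a))
    bot.move_linear([x,y,zg+.05],speed=.2)
    print("down blocked",bot.move_linear([x,y,zg],speed=.08,until_force=8))
    bot.set_gripper(0.0,grasp_force=force); w=bot.read_gripper_width()
    bot.move_linear([x,y,ZT],speed=.2)
    bot.move_pose([X,Y,ZT],quat(A))
    print("width",round(w,3),round(bot.read_gripper_width(),3))
    bot.move_linear([X,Y,zg+.035],speed=.2)
    print("touch",bot.move_linear([X,Y,zg+.0025],speed=.05,until_force=8),bot.read_position().round(4) if hasattr(bot.read_position(),'round') else bot.read_position())
    bot.set_gripper(1.0)
    bot.move_linear([X,Y,.15],speed=.2)
    print("t",bot.read_clock())
def look(name,k,pose,dx=0,dy=0,z=.22):
    bot.move_pose([pose[0]-.05+dx,pose[1]+dy,z],quat(np.pi/2))
    p,q=bot.read_position(),bot.read_tool_rot(); im=bot.camera("wrist")[:,:,::-1].copy(); E=wrist_ext(p,q)
    return np.hstack([tile(j,(im,E),pose,half=.08,S=300) for j in k])
E
python3 - <<'E'
from pp import *
pp((.369,.310,1.2),(.461,-.1005,1.4),.022)
cv2.imwrite("pics/r1.png",look("r",["round","s_six"],(.461,-.1005,-.119)))
E
```

```text
down blocked False
width -0.0 0.0
touch False [ 0.461  -0.1005  0.0245]
t 13.9917
```

View pics/r1.png

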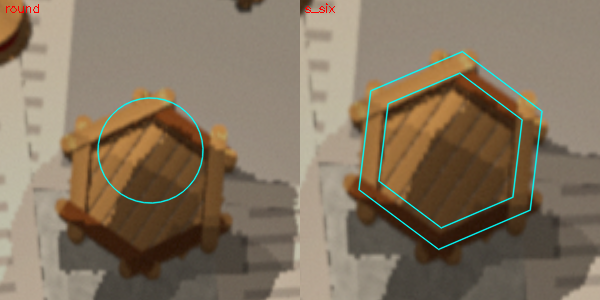

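```bash
python3 - <<'E'
from pp import *
bot.move_pose([.369,.310,.25],quat(np.pi/2)); bot.wait(.3)
p,q=bot.read_position(),bot.read_tool_rot(); im=bot.camera("wrist")[:,:,::-1].copy(); E=wrist_ext(p,q); print(p,rmat(q).round(3).tolist())
np.save("w3.npy",E); cv2.imwrite("pics/w3.png",im)
print(bot.search_frame("wrist","box_round")[:2])
a=tile("round",3,(.369,.31,0),half=.15,S=400); cv2.imwrite("pics/r2.png",np.hstack([cv2.resize(im,(533,400)),a])[:, :800+133])
cv2.imwrite("pics/r2.png",np.hstack([cv2.resize(im,(400,300)),cv2.resize(a,(300,300))]))
E
```

```text
[0.36939695 0.30944899 0.2499966 ] [[0.001, 0.0, -1.0], [1.0, -0.0, 0.001], [-0.0, -1.0, -0.0]]
[{'bbox': [257.3, 146.8, 48.7, 51.5], 'confidence': 0.69}]
```

View pics/r2.png

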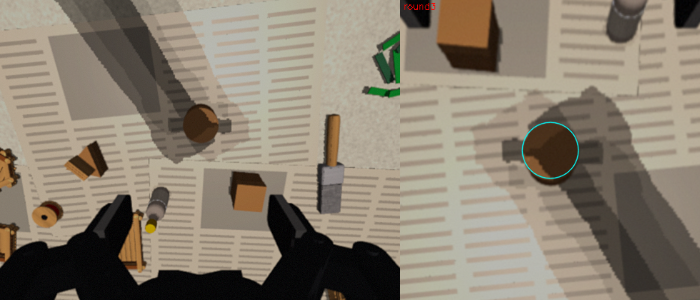

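```bash
python3 - <<'E'
from pp import *
bot.set_gripper(1.0)
bot.move_pose([.367,.310,.19],quat(1.2))
bot.move_linear([.367,.31,.022],speed=.15); print(bot.read_position(),bot.read_ft_force(),bot.read_gripper_width())
s=bot.camera("side")[:,:,::-1]; w=bot.camera("wrist")[:,:,::-1]
bot.set_gripper(0.0,grasp_force=35); print(bot.read_gripper_width(),bot.read_clock())
bot.wait(.5); print(bot.read_gripper_width(),bot.read_ft_force())
s2=bot.camera("side")[:,:,::-1]; w2=bot.camera("wrist")[:,:,::-1]
c=lambda i:cv2.resize(i[230:380,200:400],(400,300),interpolation=cv2.INTER_CUBIC)
cv2.imwrite("pics/d1.png",np.vstack([np.hstack([c(s),cv2.resize(w,(400,300))]),np.hstack([c(s2),cv2.resize(w2,(400,300))])]))
E
```

```text
[0.36771893 0.31044612 0.02278281] [-0.03500018 -0.28742032 -0.02690168] 0.9974505193077075
0.00012175562142376022 19.2
0.0027319122998141214 [-0.0213596   9.54200633 15.67720085]
```

View pics/d1.png

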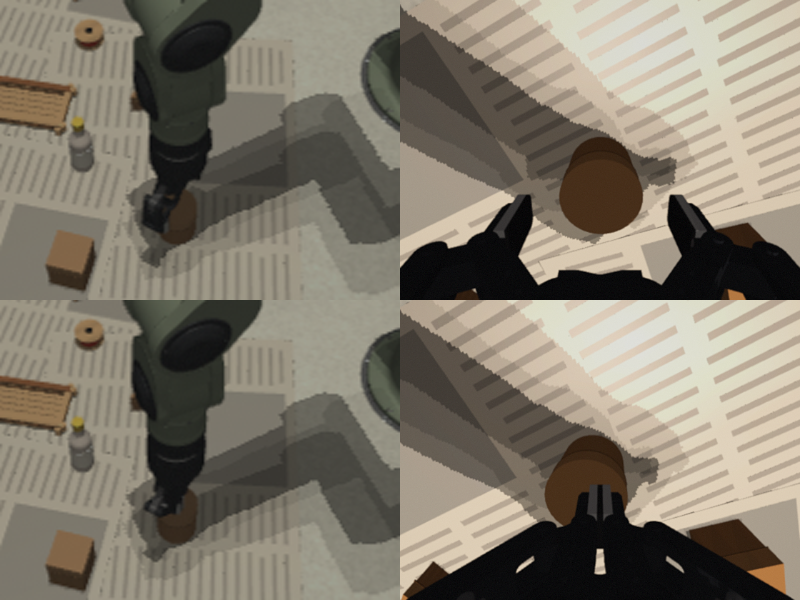

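The fingers closed on top of the lid: they occlude the box in the wrist picture at about (600,485), and the force is 15.7 N upwards. So the real fingertips seem to sit about 40 mm above the reported TCP. A touch test on bare table will check that.

```bash
python3 - <<'E'
from pp import *
bot.move_linear([.367,.31,.12],speed=.2)
print(bot.read_joint_positions(), bot.read_position())
bot.move_pose([.36,.17,.06],quat(1.2))
for z in(.0,-.03,-.06):
    try: r=bot.move_linear([.36,.17,z],speed=.05,until_force=4)
    except bot.PlanningError as e: print(z,"PE",e);break
    print(z,r,bot.read_position(),bot.read_ft_force())
    if r: break
bot.move_linear([.36,.17,.12],speed=.2); print(bot.read_clock())
E
```

```text
[ 5.47563605e-01  2.67419467e-01 -4.83293488e-01  8.20671402e-01
 -2.19086892e-05  9.18393528e-01] [0.36661047 0.30973823 0.11925908]
0.0 False [3.60305142e-01 1.70052647e-01 2.44989687e-04] [-0.64526989 -0.20624407  0.13202406]
-0.03 False [ 0.35990765  0.16997134 -0.03011143] [-0.01596407  0.27315611  0.0382247 ]
-0.06 True [ 0.36102536  0.17031552 -0.03710865] [-2.26286572 -0.51693448 13.19213047]
24.4667
```

```bash
python3 - <<'E'
from pp import *
G=[("round",(.364,.31,0)),("square",(.5,.394,1.482)),("s_long",(.627,.14,0)),("three",(.441,.1045,.8)),("s_six",(.461,-.1005,-.119)),("s_square",(.625,-.1345,-.19)),("s_three",(.519,-.388,1.55)),("long",(.381,-.296,.95))]
t=[];np.set_printoptions(suppress=True)
for i,(k,p) in enumerate(G):
    x=max(p[0]-.05,.33)
    bot.move_pose([x,p[1],.21],quat(np.pi/2)); bot.wait(.25)
    P,q=bot.read_position(),bot.read_tool_rot(); im=bot.camera("wrist")[:,:,::-1].copy(); E=wrist_ext(P,q)
    np.save(f"w{10+i}.npy",E); cv2.imwrite(f"pics/w{10+i}.png",im); t.append(tile(k,10+i,p,half=.075,S=200))
cv2.imwrite("pics/t3.png",cv2.resize(np.vstack([np.hstack(t[:4]),np.hstack(t[4:])]),(800,400)));print(bot.read_clock())
E
```

```text
33.4167
```

View pics/t3.png

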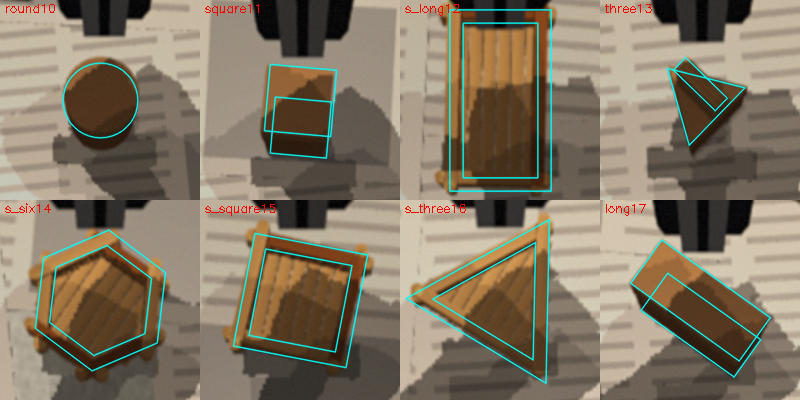

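```bash
sed -i 's/    bot.move_linear(\[x,y,ZT\],speed=.2)/    if w<.08: bot.set_gripper(1.0); bot.move_linear([x,y,ZT],speed=.2); raise SystemExit("missed")\n&/' pp.py
sed -i 's/^ZT=.19/ZT=.15/; s/bot.move_linear(\[X,Y,.15\]/bot.move_linear([X,Y,.12]/' pp.py
python3 - <<'E'
from pp import *
O=-.036
pp((.364,.310,1.2),(.461,-.1005,1.4),.024+O)
pp((.5,.394,1.482),(.625,-.1345,1.38),.024+O)
E
```

```text
down blocked False
width 0.648 0.644
touch True [ 0.4603 -0.1007 -0.0083]
t 43.375
down blocked False
width 0.58 0.58
touch True [ 0.6241 -0.1343 -0.0083]
t 52.8583
```

```bash
python3 - <<'E'
from pp import *
O=-.036
pp((.441,.1045,2.37),(.521,-.389,3.12),.045+O)
pp((.381,-.296,2.52),(.627,.14,1.571),.022+O)
bot.move_pose([.43,.03,.25],quat(np.pi/2)); bot.wait(.2)
t=[]
G=[("s_six","round",(.461,-.1005,-.119)),("s_square","square",(.625,-.1345,-.19)),("s_long","long",(.627,.14,0)),("s_three","three",(.521,-.389,1.55))]
for i,(s,b,p) in enumerate(G):
    bot.move_pose([p[0]-.08,p[1],.21],quat(np.pi/2)); bot.wait(.25)
    P,q=bot.read_position(),bot.read_tool_rot(); im=bot.camera("wrist")[:,:,::-1].copy(); E=wrist_ext(P,q)
    SH["x"]=[(pt,h+.003) for pt,h in SH[b]]; t.append(tile("x",(im,E),p,half=.08,S=300))
cv2.imwrite("pics/f1.png",np.vstack([np.hstack(t[:2]),np.hstack(t[2:])]));print(bot.read_clock())
E
```

```text
down blocked False
width 0.136 0.133
touch True [ 0.5205 -0.3888  0.0119]
t 61.6583
down blocked False
width 0.471 0.464
touch True [ 0.6262  0.1399 -0.0107]
t 70.0833
76.8583
```

View pics/f1.png

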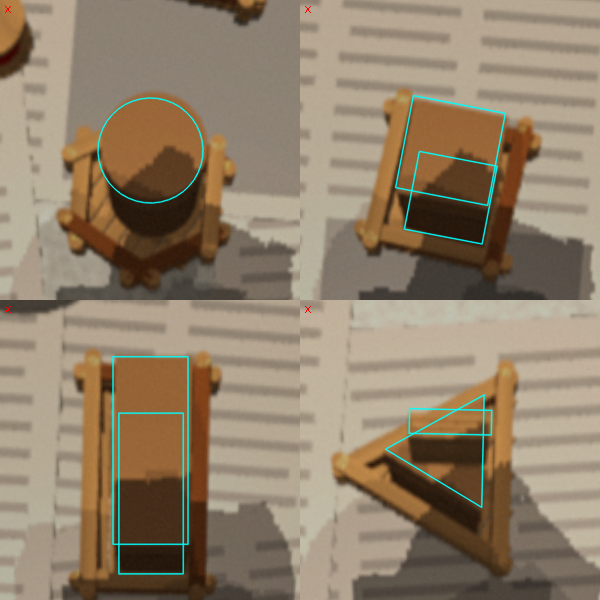

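```bash
python3 - <<'E'
from pp import *
bot.camera("side"); print(bot.search_frame("side","glue_bottle")[:1])
bot.close_job(); print(bot.read_clock())
E
```

```text
[{'bbox': [236.9, 286.9, 11.2, 29.0], 'confidence': 0.69}]
the job is handed in; nothing more can be done
the job is handed in; nothing more can be done
```

All four boxes are in their matching stands, and I handed the job in at about 77 s. `bot.close_job()` reports no verdict.

- **Trouble on the way:** My first grasp of the round box missed, and a second try pressed on its lid. A touch test on bare table showed the real fingertips about 36 mm above the reported TCP. After I corrected for that, every grasp held, with grip widths of about 56, 50, 41 and 12 mm.
- **Boxes:** In the last wrist-camera overlays, all four boxes sit in their openings, upright and within about 3 mm of the intended centre by eye. Each box met its stand's floor within about 1.5 mm of the expected height. Some early stand measurements disagreed by about 5 mm; I measured again from a settled arm before placing.
- **Glue bottle:** The side camera sees it standing in the same place, within about 2 pixels of the start.

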